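Pack out the shear machine's gap with the spacer that fits

TASK

Find the spacer block on the mat that fits snugly in the gap of the shear machine: try them without forcing any, lower the one that just slides in right down to the floor of the gap, midway along the blocks, and stand those that do not fit upright on the mat again. Then swing the clamp lever fully over to the back of the machine to lock it. Leave everything else on the bench where it is.

Things in the scene. Friction and masses are not known exactly. Their poses are not given: they have to be found in the camera images.
- machine: bench shear machine, fixed: grey-green bed 210 mm (its x, -60 to 150) by 275 mm (its y, -110 to 165), 30 mm thick, with a steel fixed block at +y and a cream reaction block at -y, 90 mm wide (x), both 55 mm high (tops 85 mm above the bench), and a gap between them at mid-bed. Origin under the bed, near the gap's middle; x to the machine's back, y across the gap, z up
- fixed_face (a point): point on the fixed block's gap-side wall, mid-width (x), on the gap's floor 30 mm above the bench; axes as the machine's: the gap runs from here along -y to the contact face in use. It is open above and at both ends (x), upper edges rounded by 5 mm. It is 2 mm wider than exactly one of the spacers is thick; which one varies
- mount (a point): point on the reaction block's wall, mid-width, at the gap's floor, 52 mm from fixed_face: the back of the contact face in use lies here; axes as the machine's
- face_a: one of three steel contact faces of unequal, unmarked thickness (12 to 26 mm), 80 mm wide, 55 mm high, fixed; the one at point mount is in use, the other two are spares standing at the back of the bed. Origin at the middle of its back, at its foot; axes as the machine's
- face_b: one of three steel contact faces of unequal, unmarked thickness (12 to 26 mm), 80 mm wide, 55 mm high, fixed; the one at point mount is in use, the other two are spares standing at the back of the bed. Origin at the middle of its back, at its foot; axes as the machine's
- face_c: one of three steel contact faces of unequal, unmarked thickness (12 to 26 mm), 80 mm wide, 55 mm high, fixed; the one at point mount is in use, the other two are spares standing at the back of the bed. Origin at the middle of its back, at its foot; axes as the machine's
- spacer_thin: loose aluminium spacer block 24 mm thick (y), 60 mm wide (x), 70 mm high, lower edges rounded by 5 mm; on top an upright grip tab 16 mm thick (y), 40 mm wide (x), from 70 to 115 mm above the foot, alike on all three; about 288 g; origin at the middle of its underside, z up; a half turn about z changes nothing. Starts upright on the mat
- spacer_middle: loose aluminium spacer block 31 mm thick (y), 60 mm wide (x), 70 mm high, lower edges rounded by 5 mm; on top an upright grip tab 16 mm thick (y), 40 mm wide (x), from 70 to 115 mm above the foot, alike on all three; about 372 g; origin at the middle of its underside, z up; a half turn about z changes nothing. Starts upright on the mat
- spacer_thick: loose aluminium spacer block 38 mm thick (y), 60 mm wide (x), 70 mm high, lower edges rounded by 5 mm; on top an upright grip tab 16 mm thick (y), 40 mm wide (x), from 70 to 115 mm above the foot, alike on all three; about 456 g; origin at the middle of its underside, z up; a half turn about z changes nothing. Starts upright on the mat
- mat: black rubber mat, fixed, 200 mm (x) by 280 mm (y), 4 mm thick; origin at the middle of its underside on the bench, z up
- clamp_lever (a joint): angle of the machine's black clamp lever, which stands on a grey block on the bed 125 mm to +y of the machine's origin: 0 leaning 0.5 rad to the machine's -x (open), 1.0 leaning 0.5 rad to the machine's +x (locked); starts at 0 to 0.2; it stays where it is left and moves with a light push
- clamp_lever_tip (a point): centre of the lever's ball tip (26 mm diameter), 80 mm from its hinge (which lies 52 mm above the bench), moves with it; it swings in the machine's x-z plane. The hinge lies 80 mm * cos(lean) below the tip
- sample_ring: bystander: brass sample ring, 62 mm outside diameter, 20 mm high, on the mat; origin at the middle of its underside; leave it where it is
- porous_disc: bystander: reddish porous disc, 56 mm diameter, 10 mm thick, on the mat; origin at the middle of its underside; leave it where it is
- screwdriver: bystander: screwdriver lying to the left of the machine; origin at the middle of its underside (handle to -x); leave it where it is
- bottle: bystander: green bottle, 60 mm diameter, 170 mm high; origin at the middle of its underside; leave it where it is
- weight: bystander: steel disc weight with a small grip knob, 70 mm diameter, 60 mm high, right of the mat; origin at the middle of its underside; leave it where it is
Mind the look-alikes: they are no part of the job. What is shaped like the spacer_middle but purple is not meant. What is shaped like the spacer_thick but orange is not meant.

How it is judged:
On the way, in this order (a step that is already met when the one before it is completed fails the run):
1. the spacer that just fits stands on the floor of the gap (((horizontal distance between face_c and mount below 0.01 m and z of spacer_thin in the frame of fixed_face below 0.004 m and x of spacer_thin in the frame of fixed_face between -0.02 and 0.02 m and y of spacer_thin in the frame of fixed_face between -0.016 and -0.01 m and angle between spacer_thin's own z axis and vertical below 0.08 rad and linear speed of spacer_thin below 0.02 m/s) or (horizontal distance between face_b and mount below 0.01 m and z of spacer_middle in the frame of fixed_face below 0.004 m and x of spacer_middle in the frame of fixed_face between -0.02 and 0.02 m and y of spacer_middle in the frame of fixed_face between -0.0195 and -0.0135 m and angle between spacer_middle's own z axis and vertical below 0.08 rad and linear speed of spacer_middle below 0.02 m/s) or (horizontal distance between face_a and mount below 0.01 m and z of spacer_thick in the frame of fixed_face below 0.004 m and x of spacer_thick in the frame of fixed_face between -0.02 and 0.02 m and y of spacer_thick in the frame of fixed_face between -0.023 and -0.017 m and angle between spacer_thick's own z axis and vertical below 0.08 rad and linear speed of spacer_thick below 0.02 m/s))), for 0.2 s.
2. then the clamp lever is swung over to the back (value of joint clamp_lever above 0.85 rad), for 0.2 s.
At the end, for the whole second after the job is handed in: The thickest spacer that goes in (gap 2 mm wider) stands upright (0.08 rad) in the gap, foot within 4 mm of its floor, middle within 20 mm of mid-width; the other two stand upright on the mat, all at rest; the clamp lever is at 0.85 rad or more (((horizontal distance between face_c and mount below 0.01 m and z of spacer_thin in the frame of fixed_face below 0.004 m and x of spacer_thin in the frame of fixed_face between -0.02 and 0.02 m and y of spacer_thin in the frame of fixed_face between -0.016 and -0.01 m and angle between each of spacer_thin, spacer_middle, spacer_thick's own z axis and vertical below 0.08 rad and linear speed of each of spacer_thin, spacer_middle, spacer_thick below 0.02 m/s and x of spacer_middle in the frame of mat between -0.1 and 0.1 m and y of spacer_middle in the frame of mat between -0.14 and 0.14 m and z of each of spacer_middle, spacer_thick in the frame of mat below 0.008 m and x of spacer_thick in the frame of mat between -0.1 and 0.1 m and y of spacer_thick in the frame of mat between -0.14 and 0.14 m) or (horizontal distance between face_b and mount below 0.01 m and z of spacer_middle in the frame of fixed_face below 0.004 m and x of spacer_middle in the frame of fixed_face between -0.02 and 0.02 m and y of spacer_middle in the frame of fixed_face between -0.0195 and -0.0135 m and angle between each of spacer_middle, spacer_thin, spacer_thick's own z axis and vertical below 0.08 rad and linear speed of each of spacer_middle, spacer_thin, spacer_thick below 0.02 m/s and x of spacer_thin in the frame of mat between -0.1 and 0.1 m and y of spacer_thin in the frame of mat between -0.14 and 0.14 m and z of each of spacer_thin, spacer_thick in the frame of mat below 0.008 m and x of spacer_thick in the frame of mat between -0.1 and 0.1 m and y of spacer_thick in the frame of mat between -0.14 and 0.14 m) or (horizontal distance between face_a and mount below 0.01 m and z of spacer_thick in the frame of fixed_face below 0.004 m and x of spacer_thick in the frame of fixed_face between -0.02 and 0.02 m and y of spacer_thick in the frame of fixed_face between -0.023 and -0.017 m and angle between each of spacer_thick, spacer_thin, spacer_middle's own z axis and vertical below 0.08 rad and linear speed of each of spacer_thick, spacer_thin, spacer_middle below 0.02 m/s and x of spacer_thin in the frame of mat between -0.1 and 0.1 m and y of spacer_thin in the frame of mat between -0.14 and 0.14 m and z of each of spacer_thin, spacer_middle in the frame of mat below 0.008 m and x of spacer_middle in the frame of mat between -0.1 and 0.1 m and y of spacer_middle in the frame of mat between -0.14 and 0.14 m)) and value of joint clamp_lever above 0.85 rad); the robot touches nothing.
It fails at once if a spacer is forced into the gap (over 100 N between a spacer and the machine or its contact faces) (contact force between any of spacer_thin, spacer_middle, spacer_thick and machine above 100 N or contact force between any of spacer_thin, spacer_middle, spacer_thick and face_a above 100 N or contact force between any of spacer_thin, spacer_middle, spacer_thick and face_b above 100 N or contact force between any of spacer_thin, spacer_middle, spacer_thick and face_c above 100 N).
It fails at once if a bystander is moved more than 40 mm (distance of any of sample_ring, porous_disc, screwdriver, bottle, weight from where it was at the start of the episode above 0.04 m).
It also fails if it takes over 72 s, if anything falls off the work surface, if the arm or the gripper's body presses on something with over 40 N, if the wrist force passes 120 N, or if a joint passes its speed limit or range.

ROBOT

A 6-joint arm with a two-finger parallel gripper is mounted at the origin on the work surface. World frame = base frame: x ahead of the robot, y to its left, z up, the work surface at z = 0. Lengths are in m, angles in rad, forces in N, time in s.
With the tool pointing down it reaches from about 0.35 to 0.775 m from the base axis. Payload 7.3 kg.
Tool frame: the origin (TCP) lies on the centre line of the jaws, within the pads' length; the fingertips stand 25 mm ahead of it and the grasp point (between the pads) lies 6 mm ahead of it; z points along the fingers, y is the direction in which the jaws open and shut (so a half turn about z gives the same grasp; the last joint's range is limited). The gripper opens to 92 mm and grips with 3 to 60 N. Pads are 19 mm wide; open, the fingers measure 130 mm over their backs; the gripper's body (75 mm by 190 mm) begins 47 mm behind the grasp point.
Start: joints at [0.983, 0.342, 1.524, -0, 1.275, -0.146], TCP at [0.224, 0.475, 0.252] pointing down, gripper open.
Joint ranges: [-2.53, 2.53], [-0.77, 2.02], [0.04, 2.7], [-1, 4.14], [0.28, 2.66], [-3.11, 3.11]. Speed limits (rad/s): [2.57, 2.57, 3.14, 3.14, 3.14, 3.14].

INTERFACE

Orientations are given as [roll, pitch, yaw] about the fixed x, y, z axes, in that order (R = Rz(yaw) Ry(pitch) Rx(roll)).
In Python, from cell import telemetry, read_camera, workorder gives the robot as it stands.
- The arm moves only by the shell command python3 -m creep 'ROWS' [FORCE]. ROWS is JSON, one flat list of numbers, 5 for each row, row after row: the opening, from 0 (shut) to 1 (fully open), then the shift along the world's x, y, z in m, then the turn about the world's z in rad. A call has 1 to 12 rows; each row shifts and turns the pose as measured when the row begins; what a row does not reach is not made up. A row lasts 1/8 s, in which the tool goes at most 62.5 mm and 10.7 degrees, less where a joint would pass 70% of its speed; a pose out of reach is approached as far as the arm can. A call is refused whole if a number of a shift passes 0.0625 or a number of a turn 0.188, either way. A call with a gripper value outside its range is refused whole. The fingers move at their own pace and stop on an object; FORCE is the grip in N (left out, the last holds). Time passes only in rows, so rows that do not move let the fingers close. It gives the time, the measured TCP pose, the force and the opening at its end, in the units of the state.
- telemetry.observe(): the state, without advancing time (a new reading comes with each control period).
- read_camera(name): name is "side" or "top" or "wrist"; returns a dict with "image" (400x640x3 uint8, red, green, blue), "fovy" (degrees; the focal length in pixels is half the picture's height over the tangent of half this angle, whatever the lens; pixels are square), "cx", "cy" (the principal point, pixels), "distortion" ([k1, k2, p1, p2, k3] as OpenCV has them; the pictures are not rectified), "R" (3x3) and "t" (3): a world point X has camera coordinates R X + t. Camera axes: x right, y down, z forward; pixel columns grow to the right and rows downward; lengths in m; the calibration is good to about 2 mm. A picture is of the moment at which its call begins. There is no depth.
- workorder.hand_in(): hands the job in, once; it reports no verdict.
The state is a dict: "time": time; "qpos": joint angles; "qvel": joint speeds; "joint_efforts": joint torques, N m; "tool_pos": TCP position; "tool_rot": TCP orientation; "contact_force": force on the tool from outside, world axes, zero at the start; "torque": the same for the moment, N m; "opening": finger opening in m.
Only numpy, scipy, OpenCV 4.12 (cv2) and the standard library are available. Lean on these libraries where they do the work, as an engineer would, in place of code of your own. Each camera call takes 0.05 s, during which the arm holds its last target.

## Working session

There is one attempt and no reset: what is moved stays moved. The work goes in short steps, Python scripts to look and compute and a shell command to move; the robot and the scene stay as the last step left them, time stands still between calls to the robot, and variables do not carry over. Pictures are saved under pics/ and viewed, and the job is handed in when it is done.

```bash
ls; mkdir -p pics
python3 - <<'E'
from cell import telemetry, read_camera
import cv2
print(telemetry.observe())
for n in ["side","top","wrist"]:
    c=read_camera(n); cv2.imwrite(f"pics/{n}0.png",c["image"][:,:,::-1])
    print(n,c["fovy"],c["cx"],c["cy"],c["distortion"],c["R"],c["t"])
E
```

```text
pics
{'time': 0.0, 'qpos': array([ 9.83012089e-01,  3.42701760e-01,  1.52497912e+00, -2.82454585e-06,
        1.27539806e+00, -1.45985119e-01]), 'qvel': array([ 0.00164387, -0.00040656,  0.00146726, -0.00186136, -0.00185834,
       -0.00022145]), 'joint_efforts': array([-1.83052503e-03, -4.31229794e+01, -2.44220513e+01,  7.15612387e-02,
        5.61025995e-02, -9.45713396e-05]), 'tool_pos': array([0.2242481 , 0.4743071 , 0.25106904]), 'tool_rot': array([-3.14012179e+00, -2.13533309e-04,  2.69979420e+00]), 'contact_force': array([0.24495726, 0.36459302, 0.59406666]), 'torque': array([ 0.000914  , -0.00912047,  0.01378708]), 'opening': 0.09175812586620966}
side 44.76522205349727 318.4400618686383 194.13241537864968 [-0.10215239  0.          0.          0.          0.        ] [[-0.8879209  -0.4597636  -0.01462544]
 [-0.3014092   0.60552798 -0.73653809]
 [ 0.34748952 -0.64957932 -0.67623793]] [0.50322554 0.24574989 1.19730852]
top 42.10455442674984 314.96503918452174 202.4056600096667 [0.05549736 0.         0.         0.         0.        ] [[-0.02776326 -0.99959929  0.00551865]
 [-0.98423675  0.02637109 -0.17487878]
 [ 0.17466317 -0.01028687 -0.98457451]] [0.0170981  0.54812669 1.50042458]
wrist 61.84798331315544 316.5924995851158 200.99821930635184 [0.00460617 0.         0.         0.         0.        ] [[ 0.42730598  0.90410528 -0.00179809]
 [ 0.86096761 -0.40630928  0.30601886]
 [ 0.27594269 -0.13231179 -0.95202375]] [-0.52405669 -0.03835419  0.39172844]
```

View pics/top0.png

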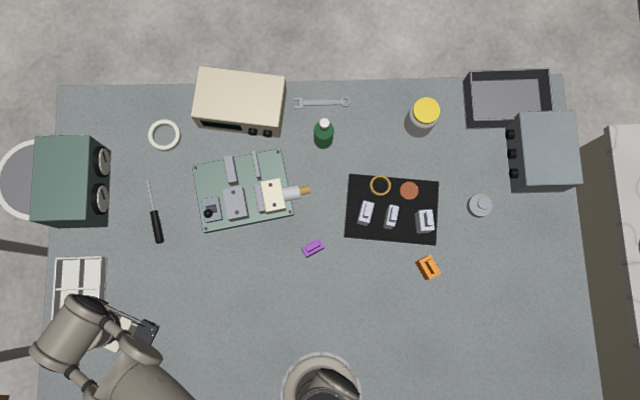

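View pics/side0.png

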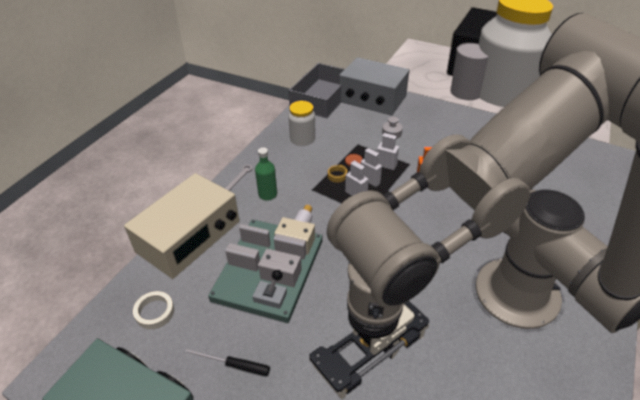

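View pics/wrist0.png

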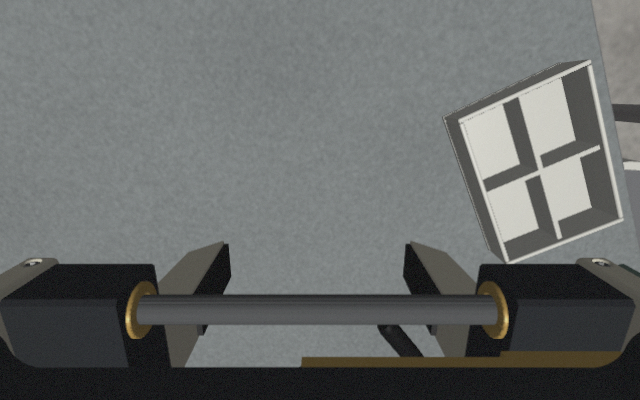

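The top view shows the machine at about px (243,190) and the mat at (392,210). On the mat are three silver spacers at (366,212), (392,216) and (426,221). The look-alikes are purple at (313,248) and orange at (429,267), both off the mat.

```bash
cat > h.py <<'E'
import numpy as np, cv2
from cell import telemetry, read_camera
def cam(n):
    c=read_camera(n); f=200/np.tan(np.radians(c["fovy"]/2))
    c["K"]=np.array([[f,0,c["cx"]],[0,f,c["cy"]],[0,0,1.]]);c["D"]=np.array(c["distortion"],float)
    c["R"]=np.array(c["R"]);c["t"]=np.array(c["t"]);return c
def proj(c,P):
    return cv2.projectPoints(np.array(P,float).reshape(-1,3),cv2.Rodrigues(c["R"])[0],c["t"],c["K"],c["D"])[0].reshape(-1,2)
def unproj(c,px,z):
    p=cv2.undistortPoints(np.array(px,float).reshape(-1,1,2),c["K"],c["D"]).reshape(-1,2)
    d=np.c_[p,np.ones(len(p))]@c["R"]; o=-c["R"].T@c["t"]
    s=(z-o[2])/d[:,2]; return o+d*s[:,None]
def crop(c,u0,v0,u1,v1,k,name):
    im=c["image"][v0:v1,u0:u1,::-1]; cv2.imwrite("pics/"+name,cv2.resize(im,None,fx=k,fy=k,interpolation=cv2.INTER_CUBIC))
def st():
    s=telemetry.observe(); print("t",round(s["time"],2),"tcp",s["tool_pos"].round(4),"rot",s["tool_rot"].round(3),"F",s["contact_force"].round(1),"op",round(s["opening"],4))
E
python3 - <<'E'
from h import *
c=cam("top")
crop(c,185,140,320,240,5.9,"t1m.png"); crop(c,340,165,460,285,5,"t1s.png")
for z,p in [(.03,[[192,167],[284,150],[295,214],[205,232]]),(.004,[[349,175],[439,181],[436,244],[345,238]])]:
    print(unproj(c,p,z).round(4))
print(unproj(c,[[206,213],[365,204],[392,210],[428,214]],.119).round(3))
E
```

```text
[[0.6709 0.3725 0.03  ]
 [0.7174 0.0924 0.03  ]
 [0.5179 0.0629 0.03  ]
 [0.471  0.3314 0.03  ]]
[[ 0.6396 -0.106   0.004 ]
 [ 0.613  -0.3825  0.004 ]
 [ 0.419  -0.3599  0.004 ]
 [ 0.4443 -0.0862  0.004 ]]
[[ 0.514  0.311  0.119]
 [ 0.527 -0.139  0.119]
 [ 0.508 -0.215  0.119]
 [ 0.494 -0.316  0.119]]
```

View pics/t1m.png

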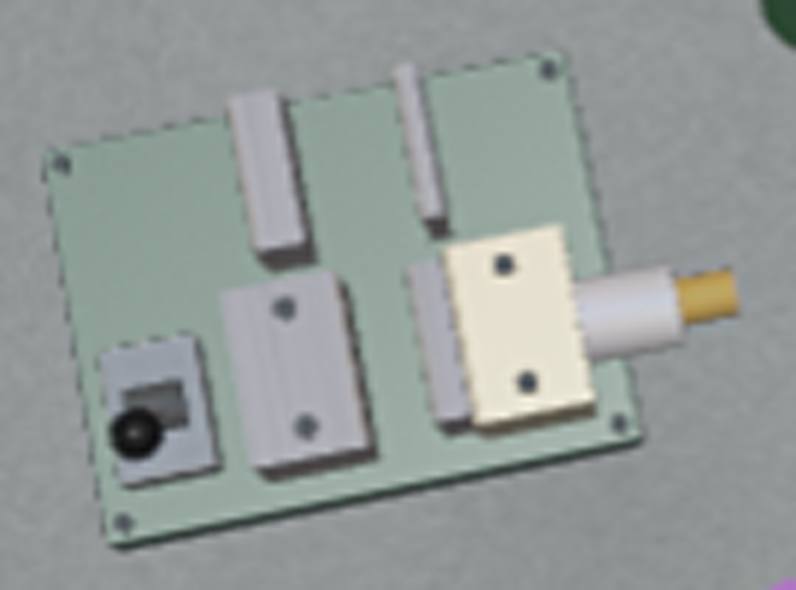

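View pics/t1s.png

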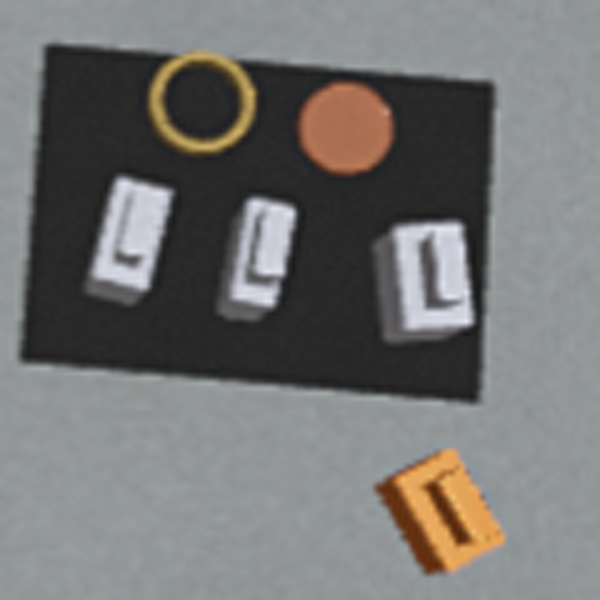

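Candidates in the top view: 
- **Silver spacers on the mat:** (366,212), (392,216), (426,221). 
- **Rejected look-alikes:** purple at (313,248) and orange at (429,267).

The spare faces look about 25 mm and 11 mm thick. That leaves the 19 mm face in use, so the middle spacer should fit. I'll check with the wrist camera.

```bash
python3 -m creep '[1,0.047,-0.041,0.003,0.087, 1,0.047,-0.041,0.003,0.087, 1,0.047,-0.041,0.003,0.087, 1,0.047,-0.041,0.003,0.087, 1,0.047,-0.041,0.003,0.087, 1,0.047,-0.041,0.003,0.087, 1,0.044,-0.038,0.003,0.087, 1,0,0,0,0]'
python3 - <<'E'
from h import *
st(); c=cam("wrist"); crop(c,0,0,640,400,1.25,"w2.png")
E
```

```text
time: 1.2
tool_pos: [0.5532, 0.1844, 0.2708]
tool_rot: [-3.14, -0.001, -2.95]
contact_force: [-0.9, 0.0, 0.2]
opening: 0.0916
t 1.2 tcp [0.5532 0.1844 0.2708] rot [-3.14e+00 -1.00e-03 -2.95e+00] F [-0.9  0.   0.2] op 0.0916
```

View pics/w2.png

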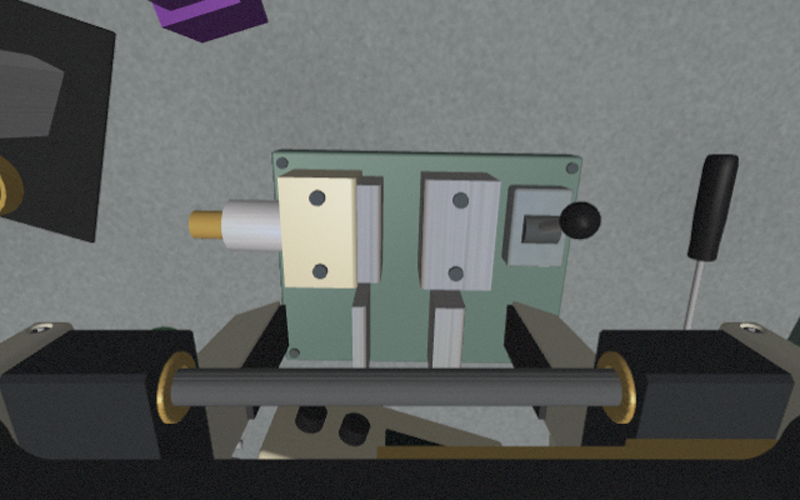

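The wrist view shows the gap between the face in use (px ~380/800) and the fixed block (~422). I'll zoom in to measure it.

Run:
```python
from h import *
c=cam("wrist"); crop(c,210,115,370,235,5,"w3.png"); crop(c,330,110,480,240,5,"w3b.png")
```

```text
(no output)
```

View pics/w3.png

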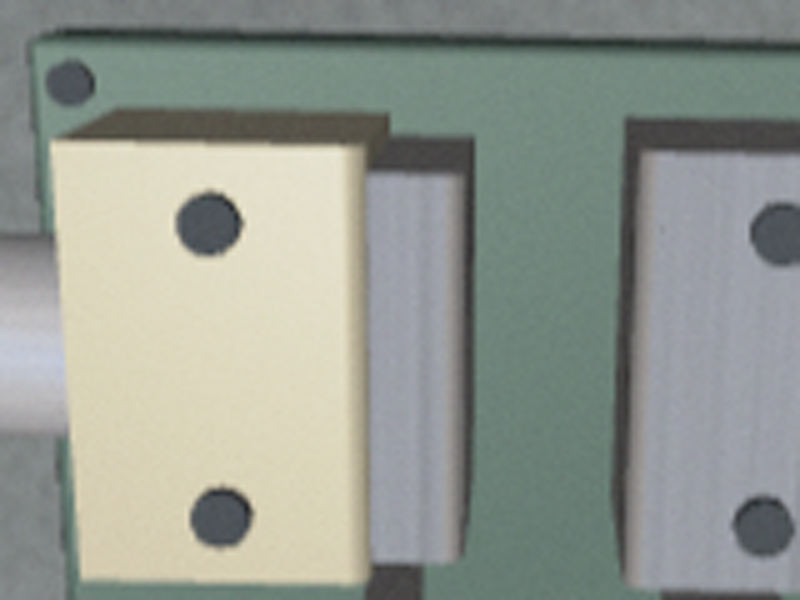

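View pics/w3b.png

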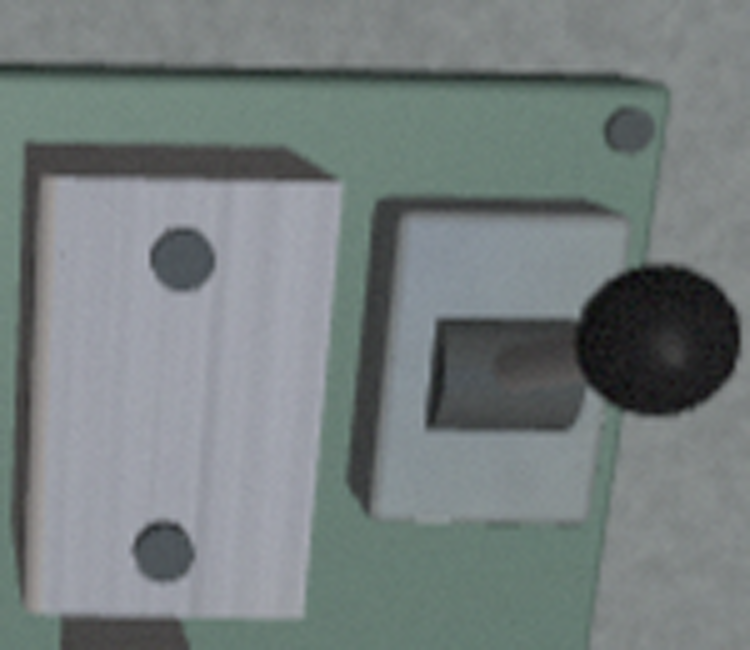

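Run:
```python
from h import *
from scipy.optimize import least_squares
c=cam("wrist")
# machine pts (mx,my,mz): gap params: fixed wall my=g, fixed x center 0 assumed
def o(u,v,k): return ((210+u/5,115+v/5) if k==0 else (330+u/5,110+v/5))
# name: bed front corners (x=-.06,y=-.11/.165)
obs=[((-.06,-.11,.03),o(36,40,0)),((-.06,.165,.03),o(668,84,1))]
px=[o(473,138,0),o(471,480,0),o(626,118,0),o(615,480,0),o(473,300,0),o(621,300,0)]
print(unproj(c,px,.03).round(4))
tp=[o(52,140,0),o(80,580,0),o(343,182,1),o(303,618,1)]
W=unproj(c,tp,.085);print(W.round(4))
def f(p):
    x,y,a,g=p;R=np.array([[np.cos(a),-np.sin(a)],[np.sin(a),np.cos(a)]])
    M=[(-.06,-.11,.03),(-.06,.165,.03),(-.045,g,.03)]
    P=[np.r_[R@np.array(m[:2])+[x,y],m[2]] for m in M]
    return (proj(c,P)-np.array([o(36,40,0),o(668,84,1),o(626,118,0)])).ravel()
r=least_squares(f,[.57,.2,.17,.02]);print(r.x,r.fun)
x,y,a,g=r.x;R=np.array([[np.cos(a),-np.sin(a)],[np.sin(a),np.cos(a)]])
print("machine frame feet",((unproj(c,px,.03)[:,:2]-[x,y])@R).round(4))
print("machine frame tops",((W[:,:2]-[x,y])@R).round(4))
```

```text
[[0.5214 0.1676 0.03  ]
 [0.6008 0.1819 0.03  ]
 [0.5106 0.2001 0.03  ]
 [0.5942 0.2154 0.03  ]
 [0.5577 0.1744 0.03  ]
 [0.5512 0.2077 0.03  ]]
[[0.5295 0.0898 0.085 ]
 [0.6185 0.1051 0.085 ]
 [0.5    0.2566 0.085 ]
 [0.5885 0.2724 0.085 ]]
[0.5590268  0.1864351  0.17850956 0.02209408] [-2.36078708  0.05394479  2.36933975  0.23787152 -0.00387913  0.24667986]
machine frame feet [[-0.0403 -0.0118]
 [ 0.0403 -0.0119]
 [-0.0453  0.0221]
 [ 0.0398  0.0223]
 [-0.0034 -0.0116]
 [-0.0039  0.0223]]
machine frame tops [[-0.0462 -0.0899]
 [ 0.0441 -0.0906]
 [-0.0456  0.0795]
 [ 0.0443  0.0794]]
```

The gap measures 33.8 mm, so it is the 33 mm one. The 19 mm face is in use and the middle spacer (31 mm) fits. Next I'll look at the spacers.

```bash
python3 -m creep '[1,-0.005,-0.055,0.005,-0.07, 1,-0.005,-0.055,0.005,-0.07, 1,-0.005,-0.055,0.005,-0.07, 1,-0.005,-0.055,0.005,-0.07, 1,-0.005,-0.055,0.005,-0.07, 1,-0.005,-0.055,0.005,-0.07, 1,0,-0.03,0,-0.06, 1,0,0,0,0]'
python3 - <<'E'
from h import *
st(); c=cam("wrist"); crop(c,0,0,640,400,1.25,"w4.png")
E
```

```text
time: 2.35
tool_pos: [0.5128, -0.1668, 0.3032]
tool_rot: [3.139, -0.002, 2.86]
contact_force: [0.1, 0.2, 0.2]
opening: 0.0917
t 2.35 tcp [ 0.5128 -0.1668  0.3032] rot [ 3.139e+00 -2.000e-03  2.860e+00] F [0.1 0.2 0.2] op 0.0917
```

View pics/w4.png

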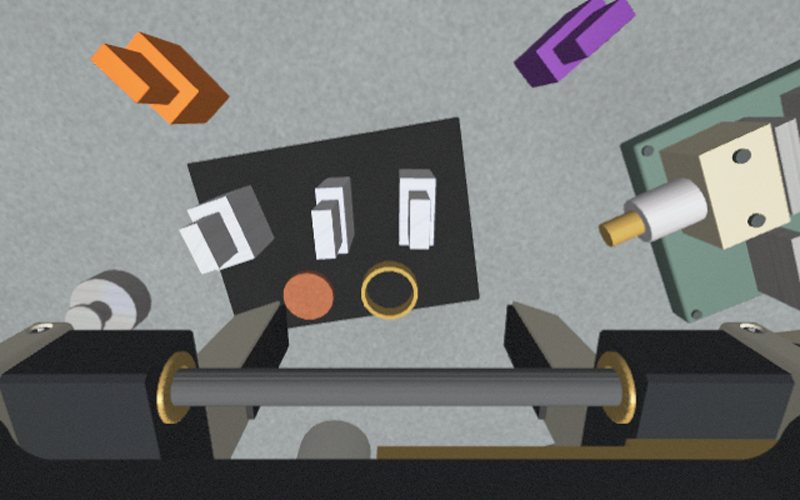

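Run:
```python
from h import *
c=cam("wrist"); crop(c,225,125,385,245,5,"w5.png")
```

```text
(no output)
```

View pics/w5.png

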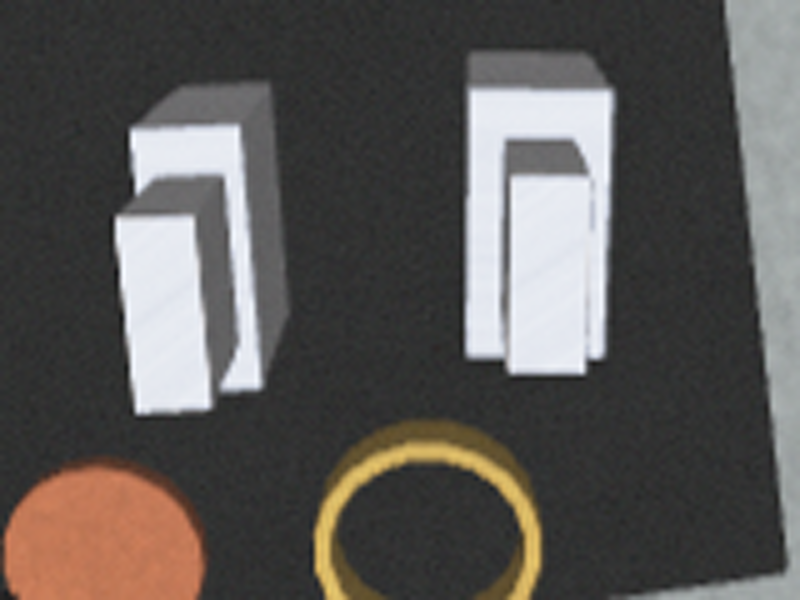

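Run:
```python
from h import *
c=cam("wrist")
q=lambda L:[(225+u/5,125+v/5) for u,v in L]
A=unproj(c,q([(468,88),(614,90),(606,358),(467,357)]),.074)
B=unproj(c,q([(510,176),(589,174),(586,374),(508,374)]),.119)
C=unproj(c,q([(130,130),(240,124),(264,387)]),.074)
for M in (A,B):
    print(M[:,:2].round(4), "ctr",M.mean(0).round(4), "w",np.linalg.norm(M[0]-M[1]),np.linalg.norm(M[3]-M[2]),"L",np.linalg.norm(M[0]-M[3]),np.linalg.norm(M[1]-M[2]))
    d=(M[3]+M[2]-M[0]-M[1]); print("yaw",np.arctan2(d[1],d[0]), [np.arctan2(*(M[j]-M[i])[1::-1]) for i,j in((0,3),(1,2))])
print("left w",np.linalg.norm(C[0]-C[1]),"L",np.linalg.norm(C[2]-C[1]))
```

```text
[[ 0.4814 -0.1533]
 [ 0.4904 -0.1231]
 [ 0.5485 -0.1398]
 [ 0.5396 -0.17  ]] ctr [ 0.515  -0.1466  0.074 ] w 0.031509195965030816 0.031531046999455914 L 0.060630341851376245 0.060450263954477654
yaw -0.28001029296350144 [np.float64(-0.280204589832592), np.float64(-0.2798154172950854)]
[[ 0.4937 -0.1488]
 [ 0.4975 -0.1341]
 [ 0.5363 -0.1448]
 [ 0.532  -0.1598]] ctr [ 0.5149 -0.1469  0.119 ] w 0.015162297628931638 0.01554225183484334 L 0.0398497263584888 0.04024359087291323
yaw -0.27399517827111824 [np.float64(-0.2788007010139161), np.float64(-0.26923668759472147)]
left w 0.023963263584926075 L 0.06006778978164133
```

The right-hand spacer is 31.5 mm thick, which makes it spacer_middle. The one left of it is 24.0 mm. I'll narrow the jaws to clear the neighbour and descend.

```bash
python3 -m creep '[0.45,0.0022,0.02,0,0, 0.45,0,0,-0.05,0, 0.45,0,0,-0.04,0, 0.45,0,0,-0.04,0, 0.45,0,0,0,0]' 30
python3 - <<'E'
from h import *
st(); c=cam("wrist"); crop(c,0,0,640,400,1.25,"w6.png")
E
```

```text
time: 3.12
tool_pos: [0.5161, -0.1342, 0.172]
tool_rot: [3.137, 0.001, 2.879]
contact_force: [-0.4, 0.9, 0.6]
opening: 0.0467
t 3.12 tcp [ 0.5161 -0.1342  0.172 ] rot [3.137e+00 1.000e-03 2.879e+00] F [-0.4  0.9  0.6] op 0.0467
```

View pics/w6.png

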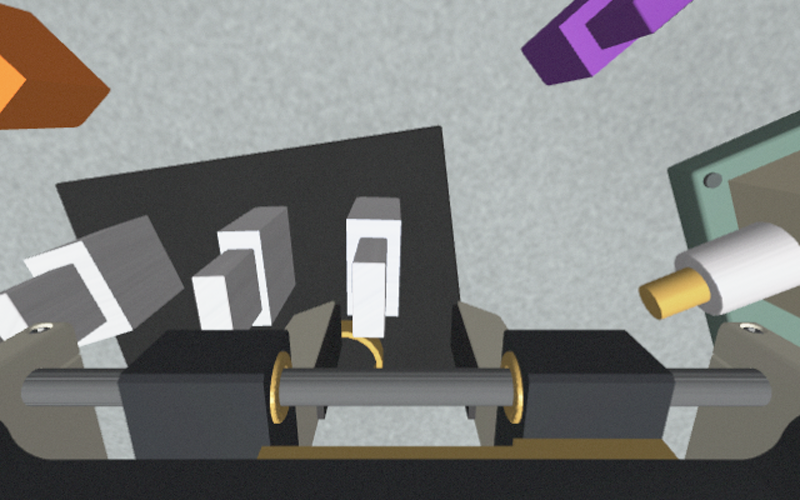

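The middle spacer is between the jaws but off-centre, because the tool drifted in y. I'll correct that and check before going down.

```bash
python3 -m creep '[0.5,-0.001,-0.0126,0,-0.018, 0.5,0,0,0,0, 0.5,0,0,0,0]' 30
python3 - <<'E'
from h import *
st(); c=cam("wrist"); crop(c,240,140,400,260,5,"w7.png")
E
```

```text
time: 3.55
tool_pos: [0.5187, -0.1486, 0.1789]
tool_rot: [3.139, 0.014, 2.861]
contact_force: [-0.1, -0.3, 0.3]
opening: 0.0458
t 3.55 tcp [ 0.5187 -0.1486  0.1789] rot [3.139 0.014 2.861] F [-0.1 -0.3  0.3] op 0.0458
```

View pics/w7.png

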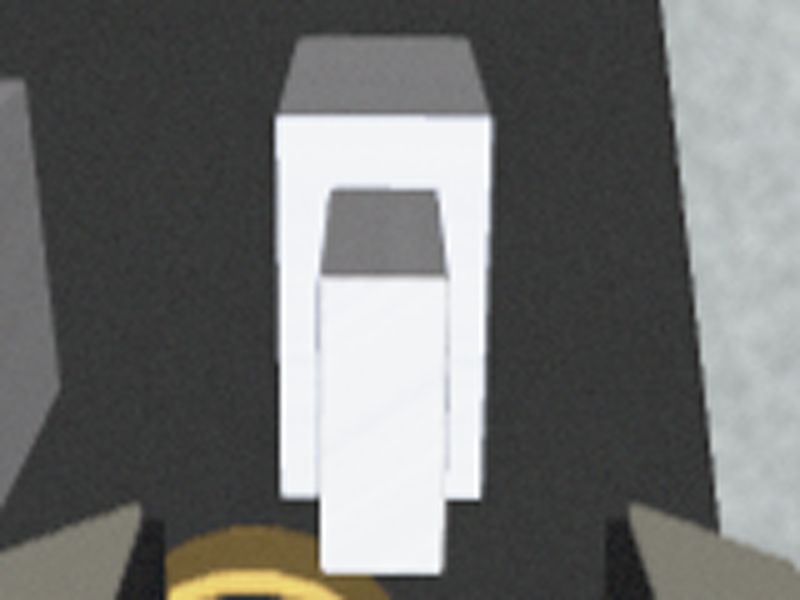

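The tab (px ~382) sits centred between the fingers (165 and 605, mid 385), and the yaw is aligned. I'll settle, then lower in small rows.

```bash
python3 -m creep '[0.5,-0.003,0.001,0,0, 0.5,0,0,0,0, 0.5,0,0,-0.03,0, 0.5,0,0,-0.02,0, 0.5,0,0,0,0,0.5,0,0,0,0]'
```

```text
time: 4.35
tool_pos: [0.5161, -0.1477, 0.1295]
tool_rot: [3.139, 0.017, 2.861]
contact_force: [-0.8, 0.4, 1.2]
opening: 0.0462
```

```bash
python3 -m creep '[0.5,-0.001,0.001,-0.015,0, 0.5,0,0,-0.010,0, 0.5,0,0,0,0, 0.5,0,0,0,0]'; python3 -c "
from h import *
st()"
```

```text
time: 4.85
tool_pos: [0.5156, -0.1468, 0.1041]
tool_rot: [3.14, 0.019, 2.861]
contact_force: [-0.1, -0.3, -0.2]
opening: 0.0456
t 4.85 tcp [ 0.5156 -0.1468  0.1041] rot [3.14  0.019 2.861] F [-0.1 -0.3 -0.2] op 0.0456
```

```bash
python3 -m creep '[0,0,0,0,0, 0,0,0,0,0, 0,0,0,0,0, 0,0,0,0,0]' 30
python3 - <<'E'
from h import *
st(); c=cam("wrist"); crop(c,0,0,640,400,1.25,"w8.png")
E
```

```text
time: 5.35
tool_pos: [0.516, -0.147, 0.1047]
tool_rot: [3.14, 0.02, 2.861]
contact_force: [-0.3, 0.7, -0.9]
opening: 0.0161
t 5.35 tcp [ 0.516  -0.147   0.1047] rot [3.14  0.02  2.861] F [-0.3  0.7 -0.9] op 0.0161
```

View pics/w8.png

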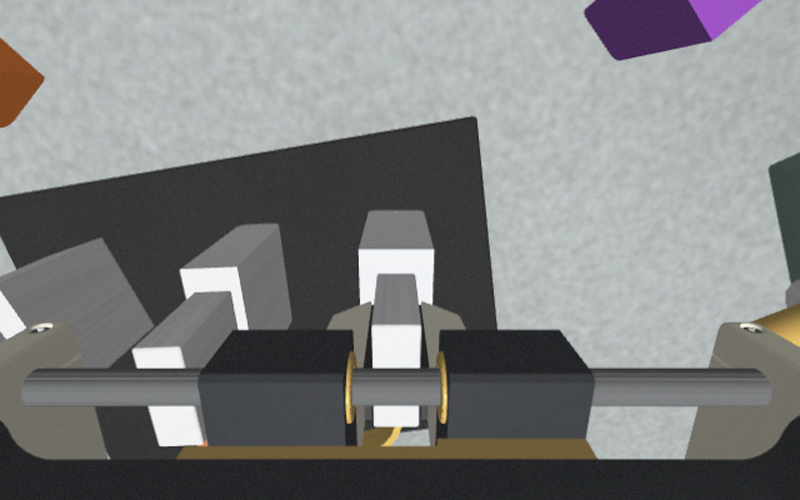

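The grip is firm at 16.1 mm opening. Next: lift, swing over the gap and turn to 3.32.

```bash
python3 -m creep '[0,0,0,0.02,0, 0,0,0,0.04,0, 0,0,0,0.04,0, 0,0.003,0.02,0.03,0.03, 0,0.005,0.04,0,0.055, 0,0.005,0.04,0,0.055,0,0.005,0.04,0,0.055,0,0.005,0.04,0,0.055,0,0.005,0.04,0,0.055,0,0.005,0.04,0,0.055,0,0.003,0.02,0,0.02, 0,0,0,0,0]'; python3 -m creep '[0,0,0,0,0, 0,0,0,0,0]' ; python3 -c "
from h import *
st()"
```

```text
time: 6.9
tool_pos: [0.5448, 0.1428, 0.2286]
tool_rot: [3.138, -0.003, -3.032]
contact_force: [1.0, -0.6, -5.4]
opening: 0.0158
time: 7.15
tool_pos: [0.5442, 0.1414, 0.2277]
tool_rot: [3.139, -0.006, -3.033]
contact_force: [0.1, -1.4, -4.4]
opening: 0.0159
t 7.15 tcp [0.5442 0.1414 0.2277] rot [ 3.139 -0.006 -3.033] F [ 0.1 -1.4 -4.4] op 0.0159
```

```bash
python3 -m creep '[0,0.0075,0.025,0,0.035, 0,0.0075,0.025,0,0.035, 0,0,0,0,0, 0,0,0,0,0, 0,0,0,0,0]'
python3 - <<'E'
from h import *
st(); c=cam("wrist"); crop(c,0,0,640,400,1.25,"w9.png");crop(c,230,120,390,240,5,"w9b.png")
E
```

```text
time: 7.78
tool_pos: [0.5597, 0.1872, 0.2276]
tool_rot: [3.141, -0.007, -2.969]
contact_force: [0.9, -0.1, -5.1]
opening: 0.0161
t 7.78 tcp [0.5597 0.1872 0.2276] rot [ 3.141 -0.007 -2.969] F [ 0.9 -0.1 -5.1] op 0.0161
```

View pics/w9.png

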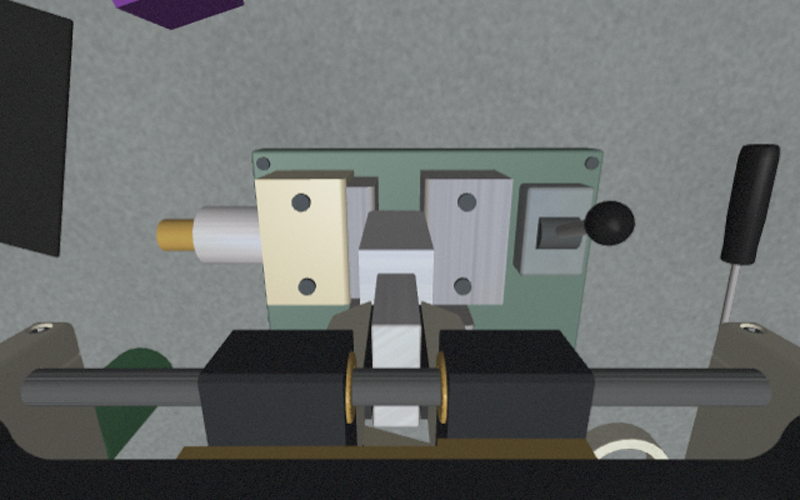

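View pics/w9b.png

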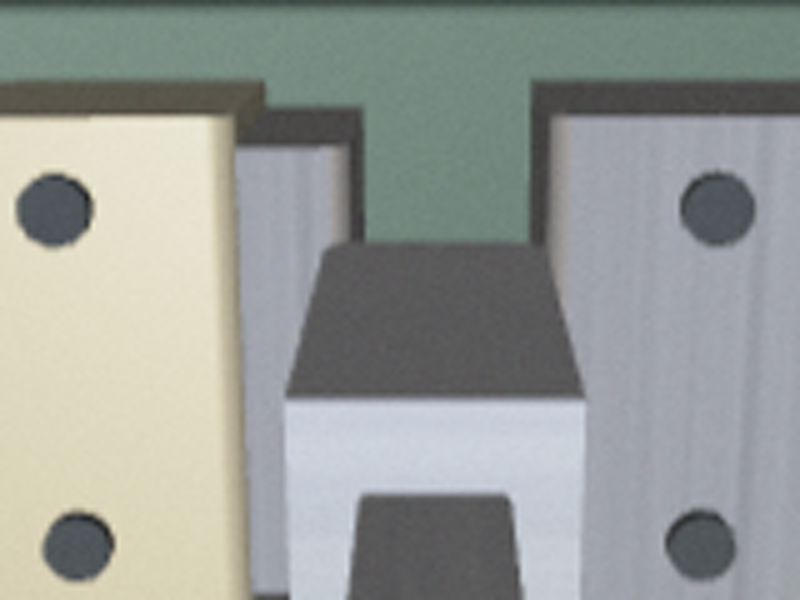

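Run:
```python
from h import *
c=cam("wrist")
q=lambda L:[(230+u/5,120+v/5) for u,v in L]
s=unproj(c,q([(285,399),(586,399)]),.197)[:,:2]
F=unproj(c,q([(363,108),(531,82),(364,200),(530,200)]),.03)[:,:2]
bed=unproj(c,[[251/1.25,150/1.25],[603/1.25,150/1.25]],.03)[:,:2]
d=bed[1]-bed[0]; d/=np.linalg.norm(d); n=np.array([d[1],-d[0]])
print("machine yaw",np.arctan2(-d[0],d[1]),"spacer yaw",np.arctan2(-(s[1]-s[0])[0],(s[1]-s[0])[1]))
print("spacer",s, np.linalg.norm(s[1]-s[0]),"tcp",telemetry.observe()["tool_pos"][:2])
print("gap",F)
print("along y: spacer",s@d,(s@d).mean()," feet",F@d,"mid",(F[2:]@d).mean(),(F[:2]@d).mean()," tcp",telemetry.observe()["tool_pos"][:2]@d)
print("along x: spacer front",s@n,"face front",F[:2]@n)
```

```text
machine yaw 0.17251204867556663 spacer yaw 0.17248516689482743
spacer [[0.53088381 0.16666638]
 [0.52557826 0.19712014]] 0.03091245995713168 tcp [0.5596996  0.18738909]
gap [[0.52252575 0.16679745]
 [0.51189076 0.19839011]
 [0.54051387 0.16990533]
 [0.53481424 0.20260407]]
along y: spacer [0.07306223 0.10397469] 0.08851845518813257  feet [0.07462608 0.10757537 0.07460002 0.10779179] mid 0.09119590775030892 0.09110072286904108  tcp 0.08853088840542624
along x: spacer front [0.55161328 0.55161411] face front [0.54340178 0.53834777]
```

The spacer needs about +2.6 mm across and +1.7 mm along, and the yaw matches (0.1725). I'll correct and lower to just above the blocks.

```bash
python3 -m creep '[0,0.0012,0.0029,0,0, 0,0,0,-0.015,0, 0,0,0,-0.015,0, 0,0,0,0,0, 0,0,0,0,0]'
python3 - <<'E'
from h import *
st(); c=cam("wrist"); crop(c,230,120,390,240,5,"w10.png")
E
```

```text
time: 8.5
tool_pos: [0.5604, 0.1899, 0.1945]
tool_rot: [3.141, -0.009, -2.97]
contact_force: [-0.1, 0.1, -4.0]
opening: 0.0161
t 8.5 tcp [0.5604 0.1899 0.1945] rot [ 3.141 -0.009 -2.97 ] F [-0.1  0.1 -4. ] op 0.0161
```

View pics/w10.png

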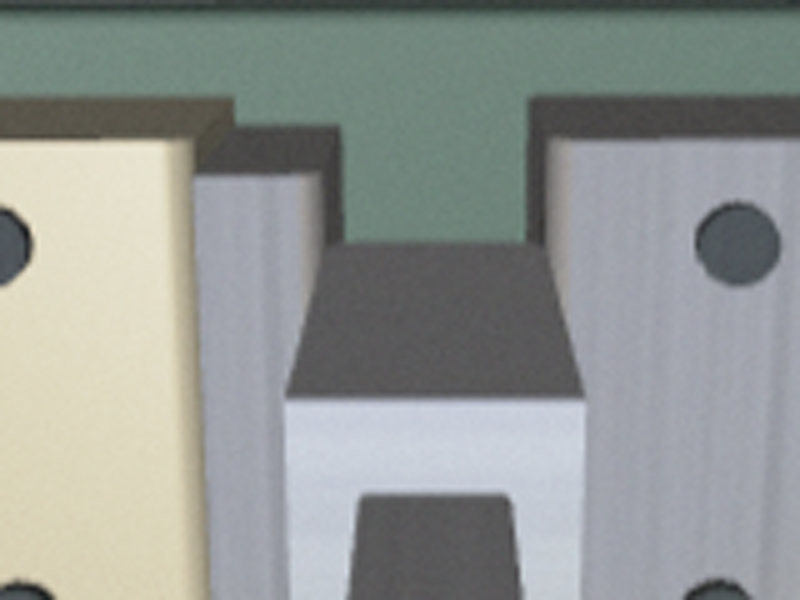

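Centred now: spacer mid at px 435.5, gap mid at 435. I'll lower in small rows and watch the force.

```bash
python3 -m creep '[0,0,0,-0.006,0, 0,0,0,-0.006,0, 0,0,0,-0.006,0, 0,0,0,-0.004,0, 0,0,0,0,0]' ; python3 -c "
from h import *
st()"
```

```text
time: 9.18
tool_pos: [0.5605, 0.1899, 0.1714]
tool_rot: [3.141, -0.008, -2.97]
contact_force: [-0.7, -0.7, -3.5]
opening: 0.0157
t 9.18 tcp [0.5605 0.1899 0.1714] rot [ 3.141 -0.008 -2.97 ] F [-0.7 -0.7 -3.5] op 0.0157
```

```bash
python3 -m creep '[0,0,0,-0.006,0, 0,0,0,-0.006,0, 0,0,0,-0.006,0, 0,0,0,-0.006,0, 0,0,0,-0.004,0,0,0,0,0,0]' ; python3 -c "
from h import *
st()"
```

```text
time: 9.93
tool_pos: [0.5605, 0.1899, 0.1413]
tool_rot: [3.141, -0.008, -2.97]
contact_force: [-0.2, 0.5, -5.5]
opening: 0.0157
t 9.93 tcp [0.5605 0.1899 0.1413] rot [ 3.141 -0.008 -2.97 ] F [-0.2  0.5 -5.5] op 0.0157
```

Foot at about 0.041 with no contact. The floor is about 10 mm below.

```bash
python3 -m creep '[0,0,0,-0.005,0, 0,0,0,-0.003,0, 0,0,0,0,0]' ; python3 -m creep '[0,0,0,-0.0015,0, 0,0,0,0,0]'; python3 -c "
from h import *
st()"
```

```text
time: 10.3
tool_pos: [0.5608, 0.1899, 0.1331]
tool_rot: [3.141, -0.008, -2.97]
contact_force: [0.3, -0.1, -4.2]
opening: 0.0157
time: 10.55
tool_pos: [0.5609, 0.1899, 0.1317]
tool_rot: [3.141, -0.007, -2.97]
contact_force: [0.1, -1.2, -4.8]
opening: 0.0157
t 10.55 tcp [0.5609 0.1899 0.1317] rot [ 3.141 -0.007 -2.97 ] F [ 0.1 -1.2 -4.8] op 0.0157
```

```bash
python3 -m creep '[0,0,0,-0.0012,0, 0,0,0,0,0]';  python3 -c "
from h import *
st()"
```

```text
time: 10.8
tool_pos: [0.5612, 0.19, 0.1315]
tool_rot: [3.141, -0.006, -2.97]
contact_force: [-0.3, -0.7, -5.0]
opening: 0.0157
t 10.8 tcp [0.5612 0.19   0.1315] rot [ 3.141 -0.006 -2.97 ] F [-0.3 -0.7 -5. ] op 0.0157
```

It has touched down, so I'll release.

```bash
python3 -m creep '[0.4,0,0,0,0, 0.4,0,0,0,0, 0.4,0,0,0,0, 0.4,0,0,0,0]';  python3 - <<'E'
from h import *
st(); c=cam("wrist"); crop(c,0,0,640,400,1.25,"w11.png"); c=cam("side"); crop(c,190,180,350,340,3.7,"s11.png")
E
```

```text
time: 11.3
tool_pos: [0.5624, 0.1903, 0.1329]
tool_rot: [3.14, -0.002, -2.97]
contact_force: [0.4, 0.5, -0.1]
opening: 0.0363
t 11.3 tcp [0.5624 0.1903 0.1329] rot [ 3.14e+00 -2.00e-03 -2.97e+00] F [ 0.4  0.5 -0.1] op 0.0363
```

View pics/w11.png

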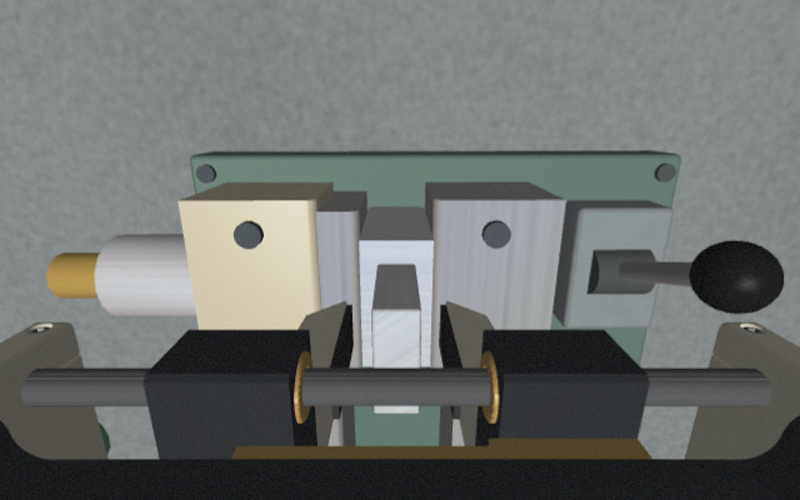

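View pics/s11.png

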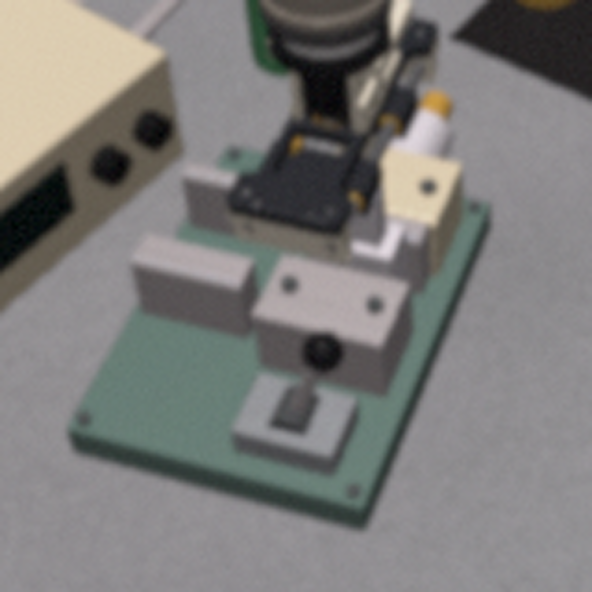

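The spacer stands in the gap with its top (70 mm block) level above both blocks. I'll lift off and look again.

```bash
python3 -m creep '[0.4,0,0,0.02,0, 0.4,0,0,0.035,0, 0.4,0,0,0.035,0, 0.4,-0.015,0,0.04,0,0.4,-0.015,0,0.02,0, 0.4,0,0,0,0,0.4,0,0,0,0]';  python3 - <<'E'
from h import *
st(); c=cam("wrist"); crop(c,0,0,640,400,1.25,"w12.png"); crop(c,240,130,400,250,5,"w12b.png"); crop(c,390,130,530,250,5,"w12c.png")
E
```

```text
time: 12.28
tool_pos: [0.5309, 0.1899, 0.2854]
tool_rot: [3.14, -0.005, -2.97]
contact_force: [0.4, 0.2, -0.4]
opening: 0.0368
t 12.28 tcp [0.5309 0.1899 0.2854] rot [ 3.14  -0.005 -2.97 ] F [ 0.4  0.2 -0.4] op 0.0368
```

View pics/w12.png

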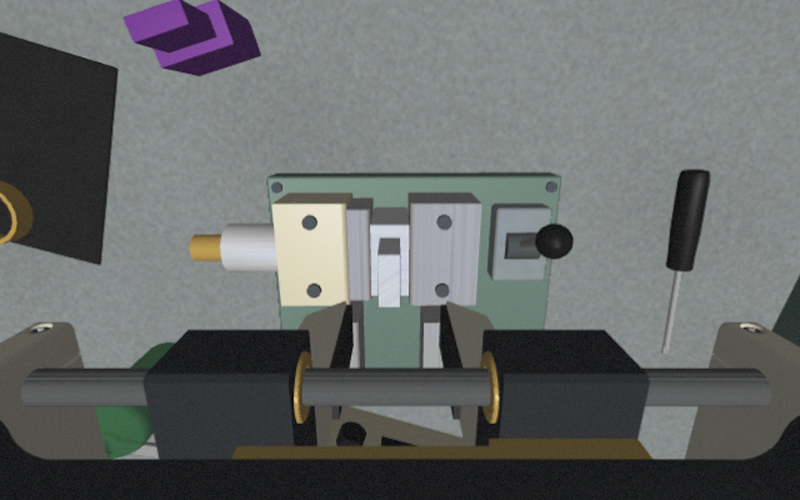

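View pics/w12b.png

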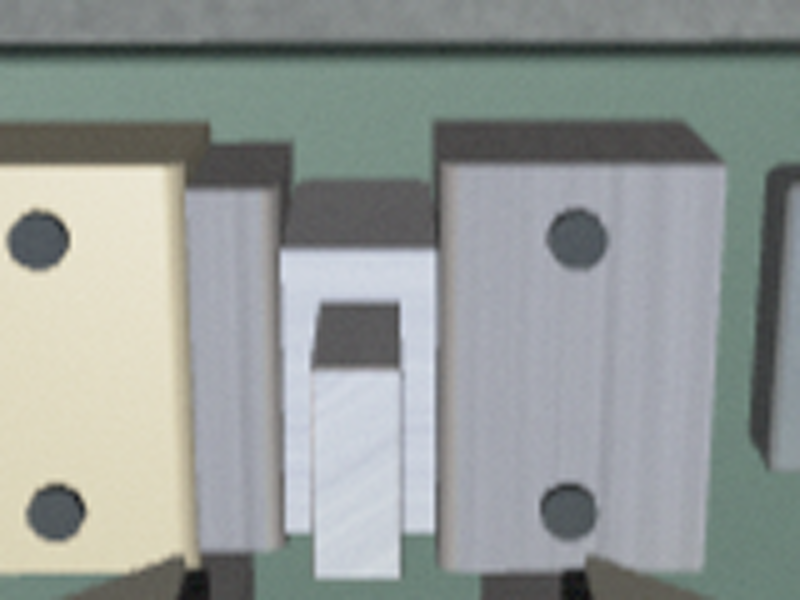

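View pics/w12c.png

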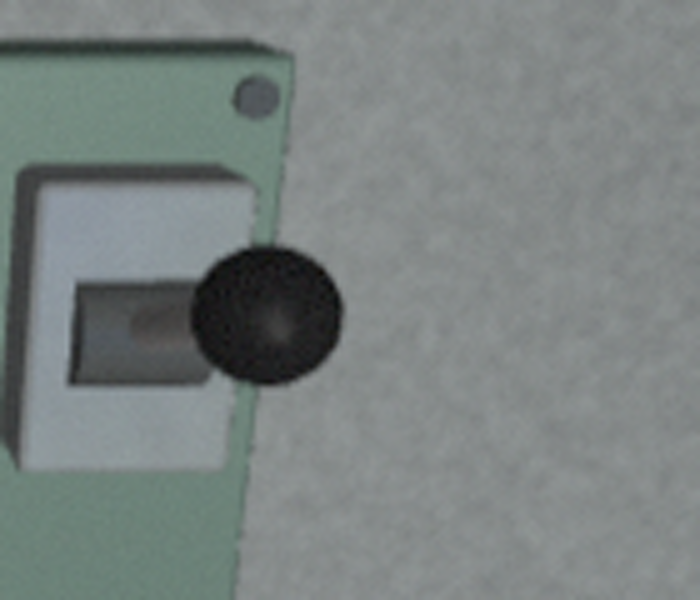

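The spacer is upright between the face and the fixed block. The lever tip is at px (443,193) in the full wrist image.

Run:
```python
from h import *
c=cam("wrist")
q=lambda L,o:[(o+u/5,130+v/5) for u,v in L]
R=np.array([[np.cos(.1725),-np.sin(.1725)],[np.sin(.1725),np.cos(.1725)]])
m=lambda P:(P[:,:2]@R).round(4)
print("spacer top",m(unproj(c,q([(282,247),(436,247),(285,533),(436,533)],240),.1)))
print("front corners of blocks",m(unproj(c,q([(292,143),(435,122)],240),.03)),"back top fixed",m(unproj(c,q([(440,570),(703,570),(725,163)],240),.085)))
T=unproj(c,q([(267,315)],390),.125);print("tip",T,m(T))
H=unproj(c,q([(70,383),(78,284)],390),.052);print("hinge",H,m(H))
```

```text
spacer top [[0.5511 0.0762]
 [0.5511 0.1064]
 [0.6119 0.0757]
 [0.612  0.1069]]
front corners of blocks [[0.5433 0.0747]
 [0.5383 0.1082]] back top fixed [[0.6273 0.1084]
 [0.6273 0.1658]
 [0.5374 0.1651]]
tip [[0.51319119 0.30451146 0.125     ]] [[0.5578 0.2119]]
hinge [[0.55268783 0.29639255 0.052     ]
 [0.529343   0.29228574 0.052     ]] [[0.5954 0.1971]
 [0.5717 0.1971]]
```

The spacer is centred to within 2 mm along the blocks. The lever leans about -0.32. I'll close the gripper and place it ahead of the ball on the machine's -x side.

```bash
python3 -m creep '[0,-0.015,0.028,0,0, 0,-0.015,0.028,0,0, 0,-0.015,0.028,0,0, 0,-0.012,0.023,0,0, 0,0,0,0,0,0,0,0,0,0]' 20;  python3 -c "
from h import *
st()"
```

```text
time: 13.12
tool_pos: [0.4733, 0.2982, 0.2774]
tool_rot: [-3.14, -0.017, -2.973]
contact_force: [-0.8, 0.2, -0.4]
opening: 0.0003
t 13.12 tcp [0.4733 0.2982 0.2774] rot [-3.14  -0.017 -2.973] F [-0.8  0.2 -0.4] op 0.0003
```

```bash
python3 -m creep '[0,0,0,-0.035,0, 0,0,0,-0.035,0, 0,0,0,-0.035,0, 0,0,0,-0.025,0, 0,0,0,0,0,0,0,0,0,0]';  python3 - <<'E'
from h import *
st(); c=cam("wrist"); crop(c,0,0,640,400,1.25,"w13.png"); c=cam("side"); crop(c,190,180,350,340,3.7,"s13.png")
E
```

```text
time: 13.88
tool_pos: [0.4771, 0.293, 0.1435]
tool_rot: [-3.139, -0.015, -2.98]
contact_force: [0.6, 0.7, 0.5]
opening: 0.0003
t 13.88 tcp [0.4771 0.293  0.1435] rot [-3.139 -0.015 -2.98 ] F [0.6 0.7 0.5] op 0.0003
```

View pics/w13.png

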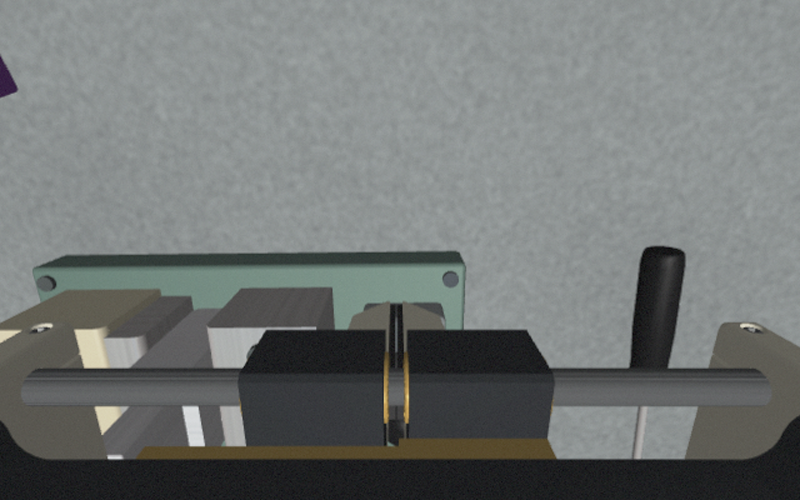

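View pics/s13.png

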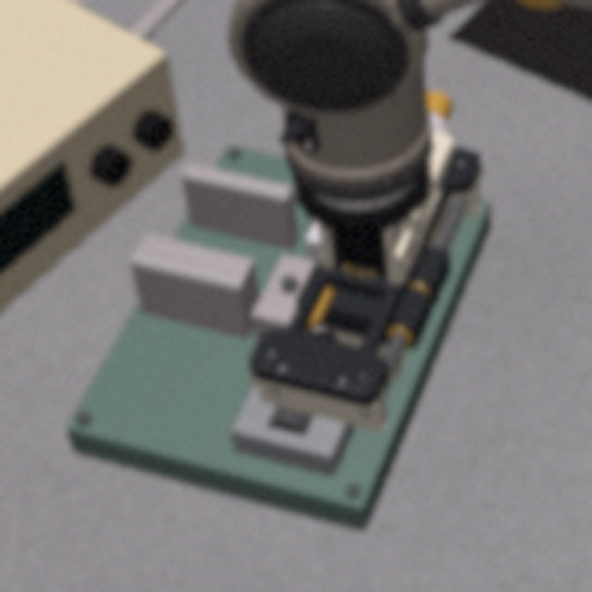

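```bash
python3 -m creep '[0,-0.001,0.005,-0.003,0.01, 0,0,0,0,0, 0,0.012,0.002,0,0, 0,0.012,0.002,0,0,0,0.012,0.002,0,0,0,0.012,0.002,0,0,0,0,0,0,0]';  python3 -c "
from h import *
st();p=telemetry.observe()['tool_pos'];print(p[0]*.9852+p[1]*.1716,-p[0]*.1716+p[1]*.9852)"
```

```text
time: 14.85
tool_pos: [0.529, 0.3077, 0.1429]
tool_rot: [-3.14, -0.01, -2.968]
contact_force: [0.3, 0.3, 0.2]
opening: 0.0006
t 14.85 tcp [0.529  0.3077 0.1429] rot [-3.14  -0.01  -2.968] F [0.3 0.3 0.2] op 0.0006
0.5740068795693423 0.21238926726962115
```

Pushing with little resistance at x'=0.574. I need about 0.600.

```bash
python3 -m creep '[0,0.01,0.0017,-0.003,0, 0,0.01,0.0017,-0.001,0, 0,0.006,0.001,0,0, 0,0,0,0,0]';  python3 - <<'E'
from h import *
st();p=telemetry.observe()['tool_pos'];print(p[0]*.9852+p[1]*.1716,-p[0]*.1716+p[1]*.9852)
c=cam("side"); crop(c,190,180,350,340,3.7,"s14.png")
E
```

```text
time: 15.35
tool_pos: [0.5527, 0.3114, 0.1376]
tool_rot: [-3.138, -0.022, -2.968]
contact_force: [-3.0, -1.0, 3.3]
opening: 0.0006
t 15.35 tcp [0.5527 0.3114 0.1376] rot [-3.138 -0.022 -2.968] F [-3.  -1.   3.3] op 0.0006
0.5979768911281537 0.21196794931701957
```

View pics/s14.png

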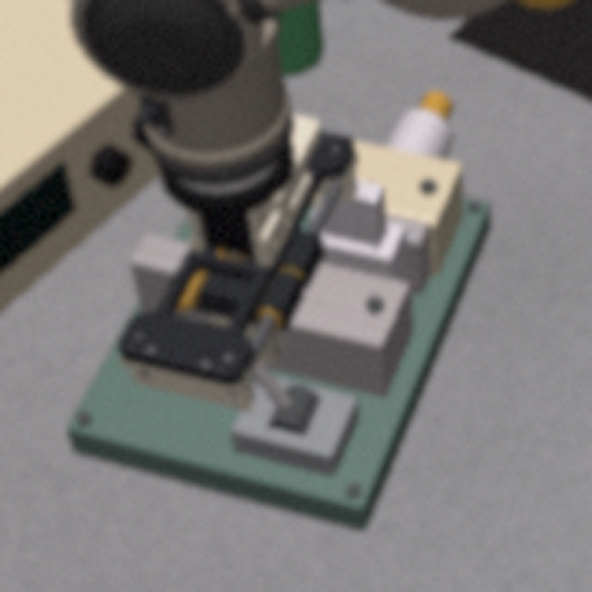

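The lever leans backward now and the force is about 4 N. A little more pushing should find the stop.

```bash
python3 -m creep '[0,0.004,0.0007,0,0, 0,0,0,0,0]';  python3 -m creep '[0,0.003,0.0005,0,0, 0,0,0,0,0]'
python3 - <<'E'
from h import *
st();p=telemetry.observe()['tool_pos'];print(p[0]*.9852+p[1]*.1716,-p[0]*.1716+p[1]*.9852)
E
```

```text
time: 15.65
tool_pos: [0.5528, 0.3112, 0.1374]
tool_rot: [-3.137, -0.033, -2.968]
contact_force: [-2.3, -1.4, 0.8]
opening: 0.0007
time: 15.9
tool_pos: [0.553, 0.3113, 0.1374]
tool_rot: [-3.136, -0.041, -2.967]
contact_force: [-3.1, -0.9, 2.0]
opening: 0.0006
t 15.9 tcp [0.553  0.3113 0.1374] rot [-3.136 -0.041 -2.967] F [-3.1 -0.9  2. ] op 0.0006
0.5982470506814881 0.2117692283922832
```

It has stalled against the stop. I'll back off along -x, rise and inspect.

```bash
python3 -m creep '[0,-0.015,-0.0026,0,0, 0,-0.015,-0.0026,0,0, 0,-0.01,-0.002,0.02,0, 0,0,0,0.035,0,0,0,0,0.035,0, 0,-0.02,0,0.035,0, 0,-0.02,-0.02,0.035,0,0,-0.02,-0.03,0,0,0,0,0,0,0,0,0,0,0,0]';  python3 - <<'E'
from h import *
st(); c=cam("wrist"); crop(c,0,0,640,400,1.25,"w15.png"); c=cam("side"); crop(c,190,180,350,340,3.7,"s15.png")
c=cam("top"); crop(c,160,100,480,300,2.5,"t15.png")
E
```

```text
time: 17.15
tool_pos: [0.4561, 0.2544, 0.3145]
tool_rot: [-3.14, -0.016, -2.968]
contact_force: [-0.3, 0.4, -0.2]
opening: 0.0007
t 17.15 tcp [0.4561 0.2544 0.3145] rot [-3.14  -0.016 -2.968] F [-0.3  0.4 -0.2] op 0.0007
```

View pics/w15.png

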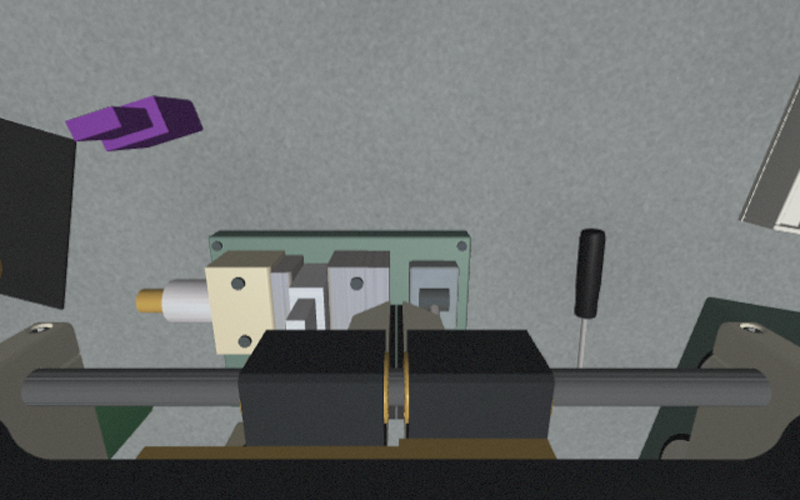

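View pics/s15.png

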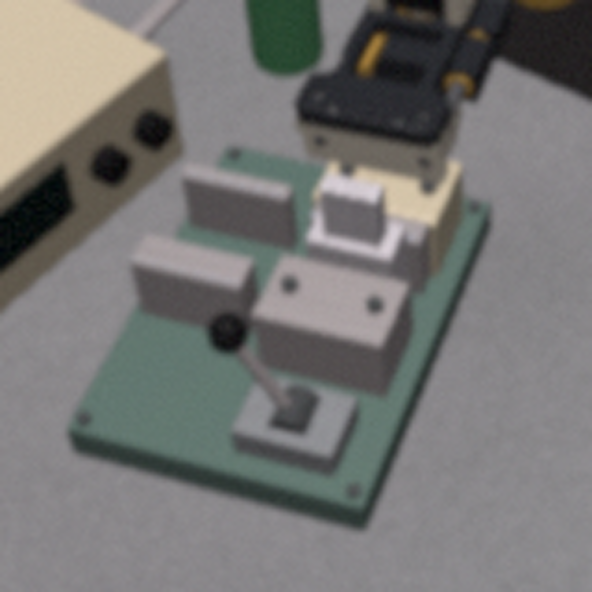

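View pics/t15.png

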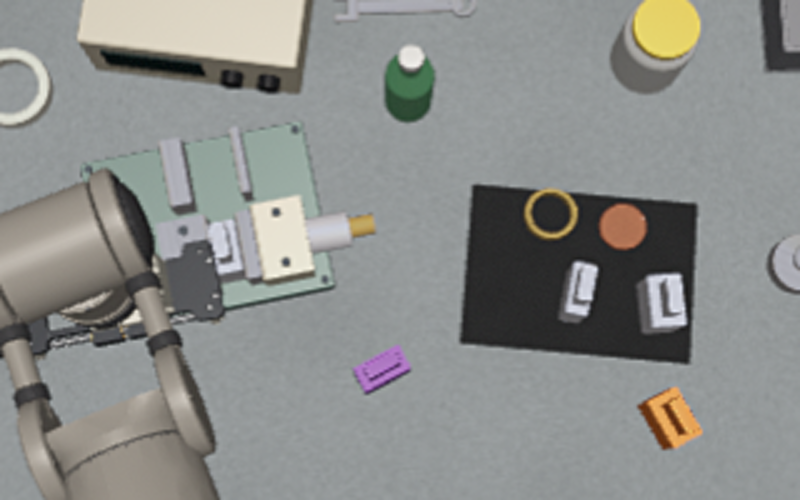

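The lever leans to the back, with its ball at side px (251.6,269.7). The spacer is in the gap and the other two stand on the mat. I'll measure the lever angle.

Run:
```python
from h import *
from scipy.optimize import minimize_scalar
c=cam("side");n=np.array([.9852,.1716,0]);d=np.array([-.1716,.9852,0])
for px in ([251.6,269.7],[190+322/3.7,180+352/3.7]):
    f=lambda l:np.linalg.norm(proj(c,[(.583+.08*np.sin(l))*n+.2115*d+[0,0,.052+.08*np.cos(l)]])[0]-px)
    r=minimize_scalar(f,bounds=(-.8,.9),method="bounded");print(r.x+.5,r.fun)
```

```text
0.9810764637833975 0.32704066445474267
0.16154643118564027 0.5661805645171132
```

Joint angle ≈ 0.98 (0.85 or more is required), and the start pose cross-checks at 0.16. The arm is clear, so I'm handing in.

Run:
```python
from cell import workorder
print(workorder.hand_in())
```

```text
the job is handed in; nothing more can be done
None
```

I put spacer_middle in the gap, swung the clamp lever to its back stop, and handed the job in at about 17 s of the 72 s allowed.

- **Choosing the spacer:** I measured instead of trying all three. The gap came out at 33.0–33.8 mm in the wrist images. The spare faces looked about 25 mm and 11 mm thick, leaving the 19 mm face in use. The chosen spacer measured 31.5 mm against its nominal 31 mm, and its neighbour measured 24.0 mm. I never touched the thin or thick spacers.
- **Placing it:** It slid in with only its own weight showing at the wrist. Its middle is within about 2 mm of mid-width, and it stands upright and centred between the walls. I judged that its foot was on the floor from the tool height and from the motion stopping about 1 mm above the height I had calculated. No picture shows the foot itself.
- **Clamp lever:** The push stalled at the stop at about 3–4 N. The side camera puts the lever at about 0.98 rad, against the required 0.85.
- **Last pictures:** The other two spacers stand upright on the mat, and I saw no bystander displaced. The arm was clear above the machine. Hand-in gives no verdict.
- **Disagreements:** Moves over- or undershot by up to about 13 mm, and I corrected those that mattered after checking. The tool's pitch also drifted by up to about 0.04 rad. The first gap reading (33.8 mm) was 0.8 mm above the nominal 33 mm.

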